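Bin the used-up tin through the sprung flap

ROBOT

A 6-joint arm with a two-finger parallel gripper is mounted at the origin on the work surface. World frame = base frame: x ahead of the robot, y to its left, z up, the work surface at z = 0. Lengths are in m, angles in rad, forces in N, time in s.
With the tool pointing down it reaches from about 0.25 to 0.725 m from the base axis. Payload 4 kg.
Tool frame: the origin (TCP) lies on the centre line of the jaws, within the pads' length; the fingertips stand 14 mm ahead of it and the grasp point (between the pads) lies 5 mm behind it (robot.tcp_to_tips is the z of the fingertips in the tool frame, in m); z points along the fingers, y is the line along which they close (so a half turn about z gives the same grasp; the last joint's range is limited). The gripper opens to 85 mm and grips with 20 to 120 N. Pads are 22 mm wide; open, the fingers measure 114 mm over their backs; the gripper's body (76 mm by 85 mm) begins 54 mm behind the grasp point. The pads swing forward as they close: fully open they stand 13 mm farther back than shut.
Start: joints at [0, 0.241, 0.005, 1.335, 0, 1.571], TCP at [0.5, -0, 0.245] pointing down, gripper open.
Joint ranges: [-2.72, 2.72], [-1.05, 1.87], [-1.09, 1.28], [-1.99, 2.15], [-1.42, 1.44], [-3.14, 3.14]. Speed limits (rad/s): [2.79, 2.79, 3.14, 3.14, 3.14, 3.14].

INTERFACE

Orientations are given as [roll, pitch, yaw] about the fixed x, y, z axes, in that order (R = Rz(yaw) Ry(pitch) Rx(roll)).
In Python, from cell import robot, planner, read_camera, camera_info, ticket gives the robot as it stands. Calls block until the motion is done:
- robot.reach(position, orientation): joint-space move of the TCP to a pose.
- robot.move_linear(position, rotation=None, speed=0.15, until_force=None): straight line of the TCP; rotation=None keeps the orientation; speed is the mean speed in m/s. With until_force (N) it stops when the force on the tool has changed by that much, and returns True; else False.
- robot.movej(angles): joint-space move.
- robot.set_gripper(opening): finger opening in m; the grip force is fixed at half the most; returns when the fingers have stopped.
- robot.sleep(seconds).
- planner.solve_ik(position, orientation): joint angles nearest the present ones, or None.
- robot.observe(): the state.
- read_camera(name): name is "scene" or "side" or "wrist"; returns the picture (400x640x3 uint8, red, green, blue); there is no depth.
- camera_info(name): a dict with "vertical_fov" (degrees; the focal length in pixels is half the picture's height over the tangent of half this angle, whatever the lens; pixels are square), "cx", "cy" (the principal point, pixels), "world_from_camera" (4x4, takes a point from camera to world coordinates). Camera axes: x right, y down, z forward; pixel columns grow to the right and rows downward; lengths in m; the calibration is good to about 2 mm. A picture is of the moment at which its call begins: read the wrist's pose just before it. camera_info takes no time and is no camera call; for the wrist camera it gives the pose at the moment of the call.
A pose or a line that the arm cannot do raises robot.PlanningError and nothing moves.
- ticket.hand_in(): hands the job in; it is judged then, once.
The state is a dict: "time_s": time; "q": joint angles; "qd": joint speeds; "effort": joint torques, N m; "tcp_pos": TCP position; "ee_rot": TCP orientation; "contact_force": force on the tool from outside, world axes, zero at the start; "wrist_torque": the same for the moment, N m; "opening": finger opening in m; "gripper_force": force on a finger pad.
Only numpy, scipy, OpenCV 4.12 (cv2) and the standard library are available. Lean on these libraries where they do the work, as an engineer would, in place of code of your own. Each camera call takes 0.05 s, during which the arm holds its last target. There are 200 camera calls.

TASK

The small rectangular screw-cap tin is used up: with the gripper, push it down through the sprung flap in the top of the grey waste box (do not just drop it on the flap), so that it falls into the box and the flap snaps shut behind it. Leave the round tin of the same height standing where it is.

Things in the scene. Friction and masses are not known exactly. Their poses are not given: they have to be found in the camera images.
- tin: The used-up tin: an upright rectangular tin of plain metal with a paper label, 50 mm (its x) by 36 mm (its y), 85 mm high, with a round black screw cap (22 mm across, 12 mm high) in the middle of its top, 97 mm over all. About 0.15 kg. Loose, upright on the table among other tins and blocks, turned any way. Origin: centre of its underside; z up.
- waste_box: The waste box: a fixed grey sheet-metal box, 160 mm (its x) by 210 mm (its y), 210 mm high, standing on the table, turned by up to 20 degrees. Origin: centre of its underside; z up. In the middle of its top is a mouth of 90 mm (x) by 150 mm (y), centred on the origin's vertical, filled by a bare metal flap level with the top. The top is 6 mm thick; inside the box is empty down to its 4 mm floor.
- flap (a joint): Flap angle, rad: 0 shut (level), growing as it swings down into the box, at most 1.45. Flap 85 by 145 by 3 mm, hinged along the box's +x edge of the mouth (x = 45 mm, 207 mm up); its free edge is at -x. Sprung shut: about 2 N down on its middle opens it; the tin's weight alone there does not. Fingers may go down through the mouth with the tin and be drawn out; it then closes by itself.
- round_tin: A full tin that stays: upright round tin, 46 mm across, 85 mm high plus the same black cap, same metal and label, standing among the others. Origin: centre of its underside.

How it is judged:
On the way:
1. the gripper pushes the tin down through the flap: the flap is open and the tin's foot at least 30 mm below the top of the box, with the fingers still touching the tin (value of joint flap above 0.4 rad and z of tin in the frame of waste_box between 0.06 and 0.18 m and x of tin in the frame of waste_box between -0.06 and 0.06 m and y of tin in the frame of waste_box between -0.09 and 0.09 m and contact force between the fingers and tin above 0.2 N), for 0.05 s.
At the end, for the whole second after the job is handed in: The rectangular tin lies at rest inside the waste box (its origin within the box's walls and less than 105 mm above the table, any way up), the flap is shut to within 0.1 rad, and the round tin stands upright within 40 mm of where it was (z of tin in the frame of waste_box below 0.105 m and x of tin in the frame of waste_box between -0.08 and 0.08 m and y of tin in the frame of waste_box between -0.105 and 0.105 m and value of joint flap below 0.1 rad and linear speed of tin below 0.05 m/s and distance of round_tin from where it was at the start of the episode below 0.04 m and angle between round_tin's own z axis and vertical below 0.2 rad); the robot touches nothing.
It fails at once if the round tin is knocked over or moved more than 40 mm (distance of round_tin from where it was at the start of the episode above 0.04 m or angle between round_tin's own z axis and vertical above 0.5 rad).
It also fails if it takes over 40 s, if anything falls off the work surface, if the arm or the gripper's body presses on something with over 40 N, if the wrist force passes 120 N, or if a joint passes its speed limit or range.

## Working session

There is one attempt and no reset: what is moved stays moved. The work goes in short steps, each a Python script; the robot and the scene stay as the last script left them, time stands still between calls to the robot, and variables do not carry over. Pictures are saved under pics/ and viewed, at most 10 in all, crops included, and the job is handed in when it is done.

```bash
mkdir -p pics
python3 - <<'E'
from cell import *
import cv2
for n in("scene","side"):
    im=read_camera(n); cv2.imwrite(f"pics/{n}0.png",im[:,:,::-1]); c=camera_info(n); print(n,c)
E
```

```text
scene {'vertical_fov': 51.94109018686584, 'cx': 316.68046495341116, 'cy': 198.53120620111213, 'world_from_camera': array([[-0.31865151,  0.76181749, -0.56399941,  1.10297173],
       [ 0.94780677,  0.26306442, -0.18016505,  0.18457342],
       [ 0.01111529, -0.59197232, -0.80588164,  0.96484301],
       [ 0.        ,  0.        ,  0.        ,  1.        ]])}
side {'vertical_fov': 48.988916203955164, 'cx': 314.06187369730213, 'cy': 202.62286735560593, 'world_from_camera': array([[-0.93413396,  0.26737464, -0.23644145,  0.74428287],
       [ 0.35691065,  0.70517067, -0.61265741,  0.50722128],
       [ 0.00292252, -0.65669256, -0.75415273,  0.78264444],
       [ 0.        ,  0.        ,  0.        ,  1.        ]])}
```

View pics/scene0.png

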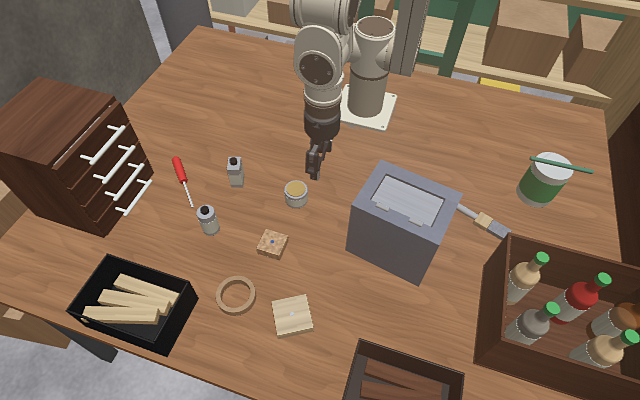

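View pics/side0.png

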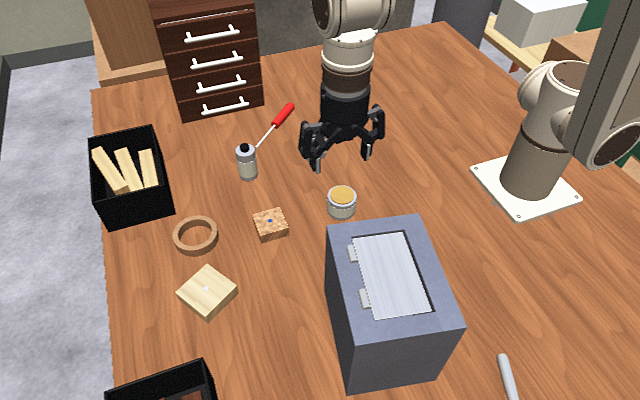

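```bash
cat > h.py <<'E'
from cell import *
import numpy as np, cv2
def ray(n,u,v,z,c=None):
    c=c or camera_info(n); T=c["world_from_camera"]; f=200/np.tan(np.radians(c["vertical_fov"]/2))
    d=T[:3,:3]@np.array([(u-c["cx"])/f,(v-c["cy"])/f,1]); o=T[:3,3]
    return (o+d*(z-o[2])/d[2])
E
python3 - <<'E'
from h import *
a=cv2.imread("pics/scene0.png"); b=cv2.imread("pics/side0.png")
A=cv2.resize(a[145:245,185:285],(400,400),interpolation=2)
B=cv2.resize(a[150:250,340:470],(400,308),interpolation=2)
C=cv2.resize(b[205:345,320:470],(300,280),interpolation=2)
out=np.zeros((600,800,3),np.uint8); out[:400,:400]=A; out[:308,400:]=B; out[315:595,400:700]=C
cv2.imwrite("pics/m.png",out)
for n,p,z in[("scene",(234,160),.097),("scene",(206,210),.097),("side",(244,147),.097)]: print(n,p,ray(n,*p,z))
for n,ps in(("scene",[(381,161),(462,191),(433,243),(350,207)]),("side",[(327,222),(416,216),(464,326),(344,342)])):
    for p in ps: print(n,p,ray(n,*p,.21))
E
```

```text
scene (234, 160) [ 0.44413474 -0.27174777  0.097     ]
scene (206, 210) [ 0.62266427 -0.26575182  0.097     ]
side (244, 147) [ 0.62048333 -0.26784628  0.097     ]
scene (381, 161) [0.41503458 0.12847794 0.21      ]
scene (462, 191) [0.44387011 0.32814002 0.21      ]
scene (433, 243) [0.60508301 0.28631142 0.21      ]
scene (350, 207) [0.5726306  0.09421139 0.21      ]
side (327, 222) [0.55987099 0.08964378 0.21      ]
side (416, 216) [0.4146691  0.13091524 0.21      ]
side (464, 326) [0.45093786 0.3285657  0.21      ]
side (344, 342) [0.61620945 0.290399   0.21      ]
```

View pics/m.png

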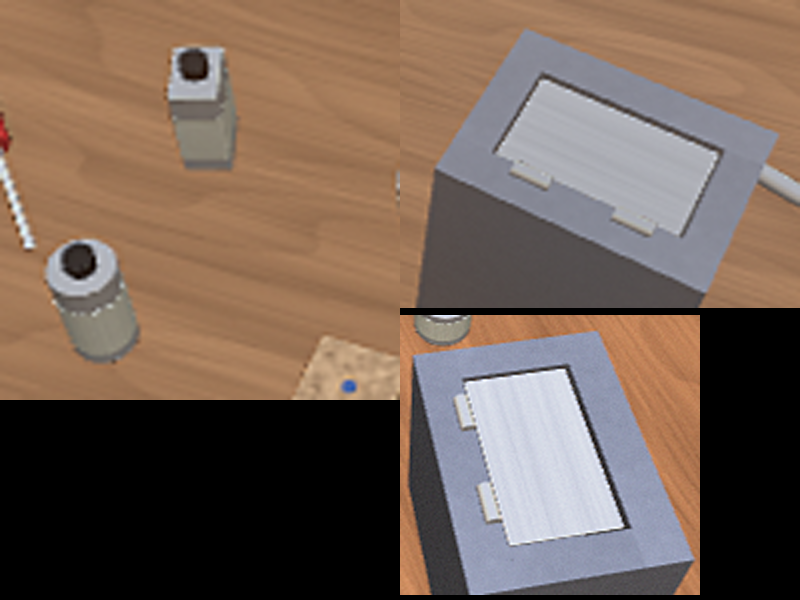

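The rectangular tin is at scene (234,160) and the round tin at (206,210). The box's top corners give a centre near (0.51, 0.21) and a yaw of about -0.2, with the hinge on the side away from the robot. Next I go above the tin for a close look.

Run:
```python
from h import *
o=robot.observe(); print(o["ee_rot"],o["q"])
for p in[(228,157),(241.2,156.8),(240.5,170.7),(227,170)]: print(ray("scene",*p,.085))
try:
    robot.reach([.444,-.272,.27],[np.pi,0,0])
except Exception as e: print(e); robot.reach([.444,-.272,.27],o["ee_rot"])
robot.sleep(.3)
c=camera_info("wrist"); im=read_camera("wrist"); cv2.imwrite("pics/w1.png",im[:,:,::-1]); np.save("c1.npy",c,allow_pickle=True)
o=robot.observe();print(o["q"],o["ee_rot"],o["time_s"],c)
```

```text
[-3.13966783e+00 -1.43228368e-05  1.57079761e+00] [2.92867019e-05 2.41315242e-01 3.84897099e-03 1.33525488e+00
 1.43767202e-05 1.57082431e+00]
[ 0.43023995 -0.299173    0.085     ]
[ 0.41716879 -0.26388878  0.085     ]
[ 0.46526046 -0.24381952  0.085     ]
[ 0.47525143 -0.28043291  0.085     ]
[-5.48113081e-01  2.72989703e-01  1.12044124e-01  1.40987354e+00
 -5.10836309e-07  2.59182191e+00] [-3.14158118e+00  1.97023989e-05  1.65766381e-03] 1.5333 {'vertical_fov': 70.17686476096941, 'cx': 319.54154418594953, 'cy': 201.24038812475158, 'world_from_camera': array([[ 2.53166762e-03, -9.44987541e-01, -3.27096528e-01,
         5.29066041e-01],
       [-9.99996793e-01, -2.36974332e-03, -8.93563713e-04,
        -2.72188312e-01],
       [ 6.92717623e-05,  3.27097741e-01, -9.44990509e-01,
         3.97873415e-01],
       [ 0.00000000e+00,  0.00000000e+00,  0.00000000e+00,
         1.00000000e+00]])}
```

View pics/w1.png

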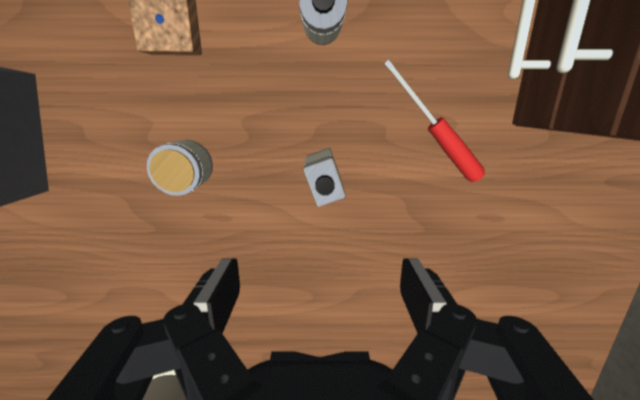

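The tin's top face is at about (304–344, 160–206) with the cap at (324,186), and its long side is near world x. I'll get the yaw from a mask of the face, then grasp.

Run:
```python
from h import *
c=np.load("c1.npy",allow_pickle=True).item(); im=cv2.imread("pics/w1.png")
hsv=cv2.cvtColor(im,cv2.COLOR_BGR2HSV); m=((hsv[...,1]<50)&(hsv[...,2]>135)).astype(np.uint8)
m[:140]=0;m[215:]=0;m[:,:290]=0;m[:,360:]=0
cs=max(cv2.findContours(m,0,2)[0],key=cv2.contourArea)
P=np.array([ray("",u,v,.085,c)[:2] for u,v in cs[:,0]],np.float32)
r=cv2.minAreaRect(P*1000); print(r)
b=cv2.boxPoints(r)/1000
e=[b[1]-b[0],b[2]-b[1]]; l=max(e,key=np.linalg.norm); yaw=np.arctan2(l[1],l[0]); yaw=(yaw+np.pi/2)%np.pi-np.pi/2
k=(hsv[...,2]<70).astype(np.uint8); k[:165]=0;k[205:]=0;k[:,:300]=0;k[:,350:]=0
M=cv2.moments(k,True); cap=ray("",M["m10"]/M["m00"],M["m01"]/M["m00"],.097,c); print("yaw",yaw,"cap",cap)
robot.movej  # noqa
np.save("tin.npy",[cap[0],cap[1],yaw])
```

```text
((443.07135009765625, -277.7334899902344), (48.46033477783203, 34.768985748291016), 19.8598690032959)
yaw 0.34662044 cap [ 0.44418153 -0.27789683  0.097     ]
```

Run:
```python
from h import *
x,y,w=.4437,-.277,.347
R=[np.pi,0,w]
robot.reach([x,y,.14],R)
robot.move_linear([x,y,.061],speed=.1)
robot.set_gripper(0.02); o=robot.observe(); print(o["opening"],o["gripper_force"],o["tcp_pos"])
robot.move_linear([x,y,.32],speed=.2)
robot.reach([.45,.17,.36],[np.pi,0,-.2]); robot.sleep(.3)
o=robot.observe(); print(o["opening"],o["gripper_force"],o["contact_force"],o["time_s"],o["q"])
c=camera_info("wrist"); im=read_camera("wrist"); cv2.imwrite("pics/w2.png",im[:,:,::-1]); np.save("c2.npy",c,allow_pickle=True)
```

```text
0.035467554220783855 60.020434856414795 [ 0.44396331 -0.27708942  0.06142162]
0.03551392724237091 59.889230132102966 [ 0.17062664 -1.01791636 -0.86609997] 9.2917 [ 3.61075163e-01  1.84263212e-01  2.28335927e-01  1.61490474e+00
  1.07615525e-05 -2.58037404e+00]
```

View pics/w2.png

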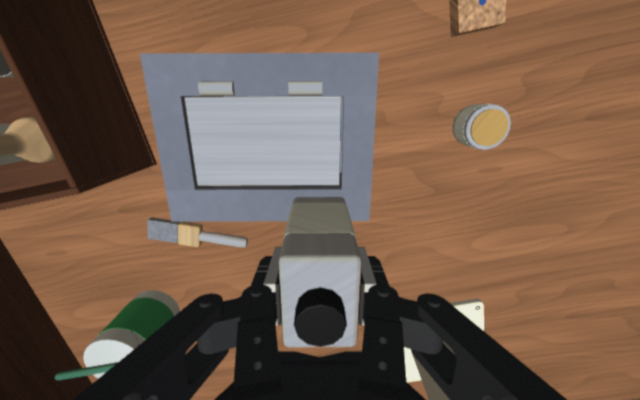

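The tin is held upright. In the picture, the box's top corners are at about (142,54), (379,54), (370,221) and (171,221), and the mouth runs from (184,97) to (341,188).

Run:
```python
from h import *
c=np.load("c2.npy",allow_pickle=True).item()
for ps in([(142,54),(379,54),(370,221),(171,221)],[(183,96),(342,95),(341,188),(196,187)]):
    P=np.array([ray("",*p,.21,c)[:2] for p in ps],np.float32); r=cv2.minAreaRect(P*1000); print(P.mean(0),r)
    for i in range(4): d=P[(i+1)%4]-P[i]; print(np.linalg.norm(d),np.arctan2(d[1],d[0])%(np.pi/2)-np.pi/2)
```

```text
[0.5050345  0.21041393] ((505.0538330078125, 210.501708984375), (210.6180877685547, 158.641845703125), 78.56390380859375)
0.20764464 -0.1996268
0.15864116 -0.19135857
0.2106181 -0.19959748
0.15865062 -0.21010149
[0.5064535  0.21034512] ((506.64910888671875, 209.87680053710938), (147.25973510742188, 88.59355163574219), 78.29988861083984)
0.14559211 -0.1937257
0.08860938 -0.18529391
0.14726022 -0.20678508
0.08668792 -0.20420516
```

Run:
```python
from h import *
yaw=-.2; ctr=np.array([.507,.210])-.008*np.array([np.cos(yaw),np.sin(yaw)])
p=lambda z:[*ctr,z]
robot.move_linear(p(.33),speed=.15)
robot.move_linear(p(.168),speed=.1); robot.sleep(.2)
o=robot.observe(); print(o["tcp_pos"],o["opening"],o["gripper_force"],o["contact_force"])
cv2.imwrite("pics/s3.png",read_camera("scene")[150:260,330:480,::-1].repeat(4,0).repeat(4,1))
robot.set_gripper(.055); robot.sleep(.3)
robot.move_linear(p(.34),speed=.15); robot.sleep(.5)
o=robot.observe(); print(o["contact_force"],o["time_s"])
robot.reach([.42,.0,.36],[np.pi,0,-.2])
cv2.imwrite("pics/s4.png",read_camera("scene")[:,:,::-1])
print(robot.observe()["time_s"])
```

```text
[0.49917708 0.21161882 0.16817848] 0.03508624241334868 59.88786220550537 [-2.15810325 -0.49310523 -2.28323763]
[ 0.38045445 -1.04932011 -0.59455115] 14.4083
15.3667
```

View pics/s3.png

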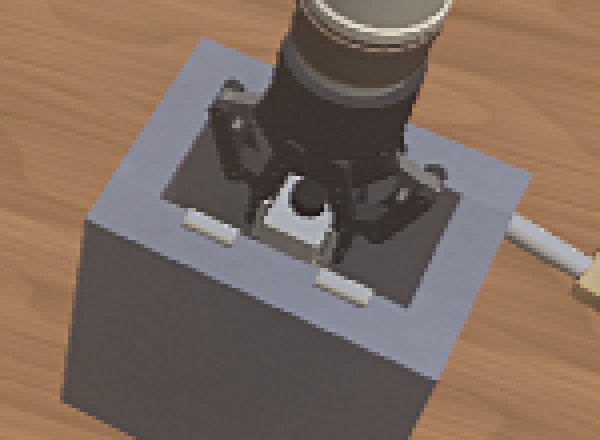

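View pics/s4.png

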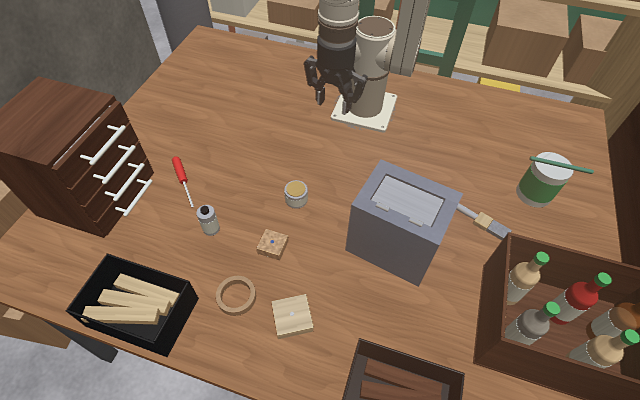

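The first picture shows the tin held down through the open flap. In the second, the flap is shut at (407,200), the tin is no longer in view, and the round tin still stands at (207,219). I'm handing in.

```bash
python3 -c "
from cell import *
robot.sleep(.5); print(ticket.hand_in())"
```

```text
the job is handed in; nothing more can be done
None
```

I pushed the rectangular tin down through the flap and released it inside the box; the last picture shows the flap shut and the round tin standing where it was. I handed the job in at about 16 s, and no verdict came back.

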